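# Hold the electrode arm level over its titration stand

## Robot

A 7-joint arm with a two-finger parallel gripper is mounted at the origin on the work surface. World frame = base frame: x ahead of the robot, y to its left, z up, the work surface at z = 0. Lengths are in m, angles in degrees, forces in N, time in s.
With the tool pointing down it reaches from about 0.425 to 0.825 m from the base axis. Payload 3.6 kg.
Tool frame: the origin (TCP) lies midway between the tips of the shut fingers; the grasp point (between the pads) lies 19 mm behind it (tcp_to_grasp is the distance from the TCP to the grasp point, in m); z points along the fingers, y is the direction in which the jaws open and shut (so a half turn about z gives the same grasp; the last joint's range is limited). The gripper opens to 85 mm and grips with 20 to 120 N. Pads are 22 mm wide; open, the fingers measure 114 mm over their backs; the gripper's body (76 mm by 85 mm) begins 54 mm behind the grasp point. The pads swing forward as they close: fully open they stand 13 mm farther back than shut.
Start: joints at [-69.815, 35.231, -0.722, 81.555, 0.464, 63.22, -2.315], TCP at [0.24, 0.604, 0.231] pointing down, gripper open.
Joint ranges: [-178.69, 178.69], [-17.37, 117.87], [-77.05, 75.6], [15.02, 138.74], [-78.02, 258.01], [0.78, 113.62], [-162.83, 162.83]. Speed limits (degrees/s): [159.86, 159.86, 180, 180, 180, 180, 180].

## Interface

Orientations are given as [roll, pitch, yaw] about the fixed x, y, z axes, in that order (R = Rz(yaw) Ry(pitch) Rx(roll)).
In Python, from cell import * gives the robot as it stands.
- The arm moves only by the tool drive_tool, never from a script. Its argument "commands" is a list that holds one entry, the list of rows, each a list of 7 numbers: the opening, from 0 (shut) to 1 (fully open), then the shift along the tool's x, y, z in mm, then the turn, a rotation vector about the tool's x, y, z in degrees. A call has 1 to 8 rows; each row is the pose to reach, as a shift and turn from the pose commanded when the call began, along the tool's axes at that moment; what a row does not reach only later rows make up. A row lasts 1/8 s, in which the tool goes at most 62.5 mm and 10.7 degrees, less where a joint would pass 70% of its speed; a pose out of reach is approached as far as the arm can. A call with a gripper value outside its range is refused whole. The fingers move at their own pace and stop on an object; "squeeze" is the grip in N (left out, the last holds). Time passes only in rows, so rows that repeat a pose let the fingers close. It gives the time, the measured TCP pose, the force and the opening at its end, in the units of the state.
- read_state(): the state, without advancing time (a new reading comes with each control period).
- grab_frame(name): name is "side" or "top" or "wrist"; returns (picture, depth): 384x512x3 uint8, red, green, blue; 384x512 float32, m along the optical axis (not along the pixel's ray), 0 where there is no reading.
- camera_params(name): a dict with "mtx" (3x3 intrinsics, pixels), "R" (3x3) and "t" (3): a world point X has camera coordinates R X + t; the wrist camera has in their place "T_tool_cam" (4x4, takes a point from camera to tool coordinates, whose origin is the TCP and whose axes are the flange's). Camera axes: x right, y down, z forward; pixel columns grow to the right and rows downward; lengths in m; the calibration is good to about 2 mm. A picture is of the moment at which its call begins: read the wrist's pose just before it. camera_params takes no time and is no camera call.
- hand_in(): hands the job in, once; it reports no verdict.
Trained networks look in the newest picture that a camera, given by its name, has taken for a name from the list of things; names that differ only in an ending like _2 or _b are one class to them, and where a whole thing is asked for, a point or a joint stands for the part that bears it (a point fixed in the world has none). Each returns a list of dicts, best first, with "score" (0 to 1); they miss things now and then, are a little off and sometimes report something else, mostly with a low value. They report only what shows in the picture. A call takes as long as a camera call. They do not tell look-alikes from the thing itself.
- search_frame(camera, target): "centre" ([row, column] in pixels, amid what is visible of it).
- masks_of(camera, target): "region" (384x512 bool, what is visible of it) and "centre" ([row, column] in pixels, amid what is visible of it).
The state is a dict: "clock": time; "qpos": joint angles; "qvel": joint speeds; "joint_torque": joint torques, N m; "ee_pos": TCP position; "eef_rot": TCP orientation; "ft_force": force on the tool from outside, world axes, zero at the start; "torque": the same for the moment, N m; "opening": opening from 0.0 (shut) to 1.0 (fully open).
Only numpy, scipy, OpenCV 4.12 (cv2) and the standard library are available. Lean on these libraries where they do the work, as an engineer would, in place of code of your own. Each camera call takes 0.05 s, during which the arm holds its last target.

## Task

I am fitting the loose electrode arm to the titration stand. Pick the arm up off the bench by its balance point so that it comes up level, and hold it level over the stand the way it will be mounted: the eye of its clamp collar straight above the tip of the stand's rod and about 3 cm clear of it, its electrode head out over the beaker on the stirring plate. Finish while still holding it there, so that I can slacken the clamp screw and guide it down; do not knock the arm against the stand or the beaker, and leave everything else on the bench standing where it is.

Things in the scene. Friction and masses are not known exactly. Their poses are not given: they have to be found in the camera images.
- balance_point (a point): balance point (centre of mass) of the loose electrode arm, on the centre line of its bar, nearer the collar than the head, 24 mm above the bench as it lies level there. The rigid arm is 260 mm long, about 0.43 kg. Its straight aluminium bar is 14 mm wide, 18 mm high, bare from 37 mm behind this point to 86 mm ahead of it, its sides upright. x axis: along the bar, from the collar towards the head; z: up
- collar_eye (a point): centre of the lower mouth of the eye (vertical 13.5 mm through hole) in the clamp collar: an aluminium block 44 mm long, 40 mm wide, 48 mm high at the arm's heavy end, a clamp screw 19 mm in diameter sticking 22 mm out of its end. The point is in the block's underside, 59 mm behind the balance point along x and 24 mm below it; axes as balance_point
- electrode_head (a point): centre of the arm's electrode head: white plastic plate 70 x 56 x 20 mm with four holes through it, on a round skirt 14 mm deep. 121 mm ahead of the balance point along x and level with it, so 180 mm from the eye's axis; axes as balance_point
- rod_tip (a point): centre of the top of the upright steel rod (12 mm in diameter) at one end of the titration stand, 210 mm above the bench. The stand is fixed: a cream stirrer base 285 x 150 mm and 45 mm high; a stop ring sits half-way up the rod. x axis: level, from the rod towards the stirring plate; z: up
- stir_plate (a point): centre of the top of the round white stirring plate (112 mm in diameter) on the stand's base, 48 mm above the bench, 180 mm from the rod's axis along the stand's x; same axes as rod_tip
- beaker: loose glass beaker, 64 mm in diameter, 82 mm high, standing in the middle of the stirring plate (its rim 130 mm above the bench); origin at the centre of its underside
- reagent_bottle: bystander: amber bottle 66 mm in diameter, 145 mm high; origin at the centre of its underside, z up
- flask: bystander: stoppered conical flask, 66 mm in diameter, 118 mm high; origin at the centre of its underside, z up
- weighing_bottle: bystander: small glass bottle with a knobbed lid, 47 mm in diameter, 57 mm high; origin at the centre of its underside, z up
- measuring_cylinder: bystander: measuring cylinder, foot 62 mm in diameter, 184 mm high; origin at the centre of its underside, z up
- volumetric_flask: bystander: stoppered volumetric flask 66 mm in diameter, 163 mm high; origin at the centre of its underside, z up
There are look-alikes about, which are no part of the job. What is shaped like the beaker but blue is not meant.

How it is judged:
By the outcome, as a careful person would: the job done as asked, in the order asked, and still so for the second after the job is handed in, while the arm keeps its last pose, push and grip.
It also fails if it takes over 45 s, if anything falls off the work surface, if the arm or the gripper's body presses on something with over 40 N, if the wrist force passes 120 N, or if a joint passes its speed limit or range.

## Working session

There is one attempt and no reset: what is moved stays moved. The work goes in short steps, Python scripts to look and compute and a tool call to move; the robot and the scene stay as the last step left them, time stands still between calls to the robot, and variables do not carry over. Pictures are saved under pics/ and viewed, and the job is handed in when it is done.

Besides the shell and the picture viewer there is one more tool, called after "Call:" by a JSON object that holds its "api" and its "payload", one argument or row to a line. drive_tool: Moves the arm, as the interface text tells. Its arguments: {"type":"object","properties":{"commands":{"type":"array","items":{"type":"array","items":{"type":"array","items":{"type":"number"}}}},"squeeze":{"type":"number"}},"required":["commands"]}

```bash
ls; mkdir -p pics
cat > h.py <<'E'
from cell import *
import numpy as np, cv2
from scipy.spatial.transform import Rotation as Ro
def save(n,im): cv2.imwrite('pics/'+n,cv2.cvtColor(im,cv2.COLOR_RGB2BGR))
def world(name,depth,st=None):
    p=camera_params(name);K=np.array(p['mtx'])
    v,u=np.mgrid[0:384,0:512]
    P=np.stack([(u-K[0,2])/K[0,0]*depth,(v-K[1,2])/K[1,1]*depth,depth],-1)
    if name!='wrist':
        W=(P-np.array(p['t']))@np.array(p['R'])
    else:
        T=np.array(p['T_tool_cam']);P=P@T[:3,:3].T+T[:3,3]
        R=Ro.from_euler('xyz',st['eef_rot'],degrees=True).as_matrix()
        W=P@R.T+np.array(st['ee_pos'])
    W[depth<=0]=np.nan
    return W
E
python3 - <<'E'
from h import *
s=read_state();print(s)
for n in ['top','side']:
    im,d=grab_frame(n);save(n+'0.png',im);np.save(n+'0.npy',world(n,d));p=camera_params(n);R=np.array(p['R']);print(n,-R.T@np.array(p['t']),R[2])
    for t in ['balance_point','collar_eye','electrode_head','rod_tip','stir_plate','beaker']:
        W=np.load(n+'0.npy')
        for r in search_frame(n,t)[:3]:
            c=r['centre'];print(n,t,np.round(c),round(r['score'],2),W[int(c[0]),int(c[1])].round(3))
E
```

```text
pics
{'clock': 0.0, 'qpos': array([-69.81442011,  35.28974458,  -0.72225954,  81.64103966,
         0.46354089,  63.218955  ,  -2.31469488]), 'qvel': array([-0.08558189, -0.06193997,  0.01818278, -0.01073051, -0.07267434,
        0.00463582, -0.02325092]), 'joint_torque': array([-6.44068441e-04, -4.69205868e+01,  2.59112986e-01, -1.71034867e+01,
        1.00369204e-02,  9.48376284e-03,  1.30920120e-05]), 'ee_pos': array([0.24008949, 0.60321511, 0.2301342 ]), 'eef_rot': array([-1.79853139e+02,  1.96436167e-03,  1.58299208e+02]), 'ft_force': array([-0.06384251,  0.01308564, -0.04344853]), 'torque': array([-0.03281368, -0.02891826,  0.00877468]), 'opening': 1.0011197241524794}
top [ 0.33101504 -0.04950545  1.21823929] [ 0.1560672  -0.01198221 -0.98767376]
top balance_point [198. 168.] 0.82 [0.496 0.205 0.036]
top balance_point [225. 238.] 0.75 [ 0.415 -0.012  0.054]
top collar_eye [193. 170.] 0.96 [0.515 0.2   0.034]
top electrode_head [191. 172.] 0.63 [0.526 0.201 0.001]
top rod_tip [192. 296.] 0.79 [ 0.52  -0.188  0.041]
top stir_plate [191. 300.] 0.58 [ 0.523 -0.199  0.046]
top beaker [278. 318.] 0.83 [ 0.264 -0.261  0.009]
top beaker [255. 352.] 0.79 [ 0.334 -0.365  0.005]
top beaker [218. 302.] 0.75 [ 0.44  -0.205  0.048]
side [-0.16870442 -0.83404811  0.76515929] [ 0.5550222   0.66418202 -0.50081194]
side balance_point [206. 210.] 0.95 [0.516 0.195 0.032]
side collar_eye [204. 209.] 0.72 [0.517 0.196 0.034]
side electrode_head [204. 208.] 0.78 [0.513 0.196 0.036]
side rod_tip [270. 300.] 0.94 [ 0.495 -0.222  0.046]
side stir_plate [269. 306.] 0.84 [ 0.508 -0.229  0.047]
side beaker [328. 287.] 0.94 [ 0.351 -0.328  0.027]
side beaker [320. 231.] 0.74 [ 0.24  -0.274  0.08 ]
side beaker [289. 382.] 0.74 [ 0.579 -0.399  0.057]
```

View pics/top0.png

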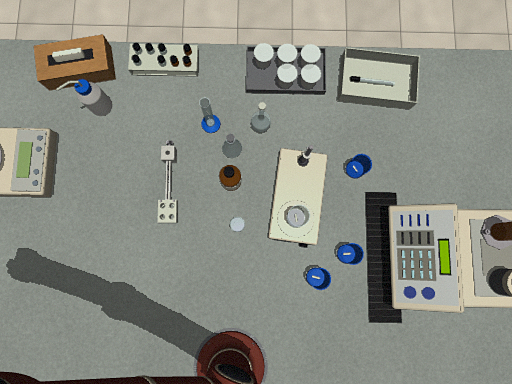

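View pics/side0.png

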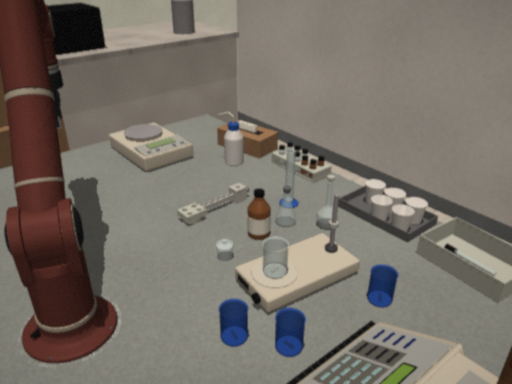

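The top view shows the loose arm with its collar at about row 152, col 168 and its head at row 210, col 167. The stand has its rod at about row 152, col 307 and its plate at row 216, col 295. Next I'll measure these precisely.

Run:
```python
from h import *
W=np.load('top0.npy');im=cv2.imread('pics/top0.png')
def crop(r0,r1,c0,c1,k,n): cv2.imwrite('pics/'+n,cv2.resize(im[r0:r1,c0:c1],None,fx=k,fy=k,interpolation=cv2.INTER_CUBIC))
crop(135,230,140,200,6,'c1.png'); crop(135,255,255,345,5,'c2.png')
# arm z map
z=W[135:228,150:186,2]
print('arm'); 
for r in range(136,228,2): print(r,' '.join('%3.0f'%(1000*v) for v in W[r,154:184,2]))
print('rod')
for r in range(144,176,1): print(r,' '.join('%3.0f'%(1000*v) for v in W[r,296:318,2]))
```

```text
arm
136   1  -2   2   3   1  -1  -2  -2  -0  -2   3  -1  -2  -4   1  -2   4   0  -0  -2  -2  -4   2   1  -0  -4   2  -1   2   1
138   2  -2   1  -2   1   1  -0   1  -2   0   2  -4   0   3   1   3   3   2  -2  -2  -5  -0  -2   1   1   1  -4   1   6  -0
140   1  -1  -1   1   0   2   3   3  -3  -1   4  -3   6  -1   1   1   3   1  -1   2  -3  -4  -1   1   1   0  -0   7  -3  -1
142   1  -1   2   3   0  -1  -0   2  -2   2  -0   1  34  34  38  35  32  33  27  -2   3  -1  -1   2   1  -3  -1   5   8  -1
144   2   4   2   4  -0   1  -1   3   3   1   3   1  24  27  29  29  24  23  20  -0  -1  -2  -0  -4   4   2   1   2   2   2
146   7   0   4   3   1  -1   4  51  47  49  48  48  49  48  49  52  45  52  48  45  41   7   5   2   0   1   3   2  -0  -0
148   2   5   4  -2   2  -2   1  52  51  47  48  48  43  46  47  45  50  46  46  45  40  23   1   3   2   1   2   3  -0   1
150  -1   1  -1   3  -0  -1   5  50  49  49  48  47  51  47  52  53  50  47  47  50  43  26   9   2   2   1  -2   1   1  -1
152  -3   3   1   3   4  -0  -2  46  45  49  50  48  36  36  26  29  52  48  46  47  43  24   6  -0  -4 
[... 6855 characters left out ...]
  48  44  45  47  45  49  46  45  47  51  45  46  42  46
169  42  43  46  45  46  46  44  43  47  49  42  43  45  47  47  46  48  46  45  45  41  45
170  43  45  44  43  43  44  43  44  45  44  44  49  42  45  44  44  45  43  45  48  45  45
171  43  48  48  45  45  45  47  52  43  46  45  41  45  45  44  41  40  47  43  46  44  45
172  46  50  46  42  48  46  45  43  44  44  44  48  48  46  45  47  46  40  47  46  44  46
173  48  43  45  47  47  45  46  45  44  43  43  43  47  46  42  43  43  49  45  46  45  45
174  45  47  44  46  41  41  43  42  44  42  49  47  42  48  47  44  49  42  44  45  49  46
175  45  47  43  44  48  48  50  47  47  45  46  44  39  49  40  43  44  43  49  43  46  48
```

Run:
```python
from h import *
im=cv2.imread('pics/side0.png')
cv2.imwrite('pics/s1.png',cv2.resize(im[170:310,170:370],None,fx=4,fy=4,interpolation=cv2.INTER_CUBIC))
```

```text
(no output)
```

View pics/c1.png

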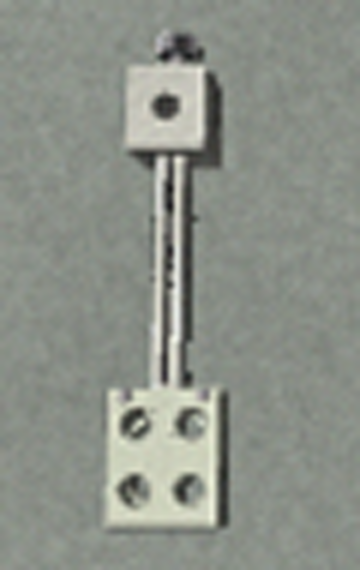

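View pics/c2.png

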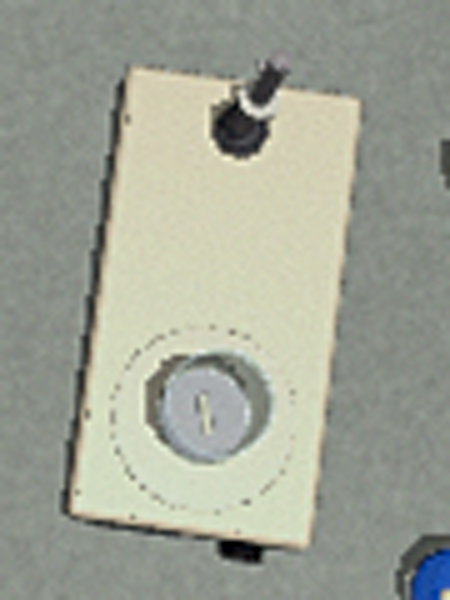

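View pics/s1.png

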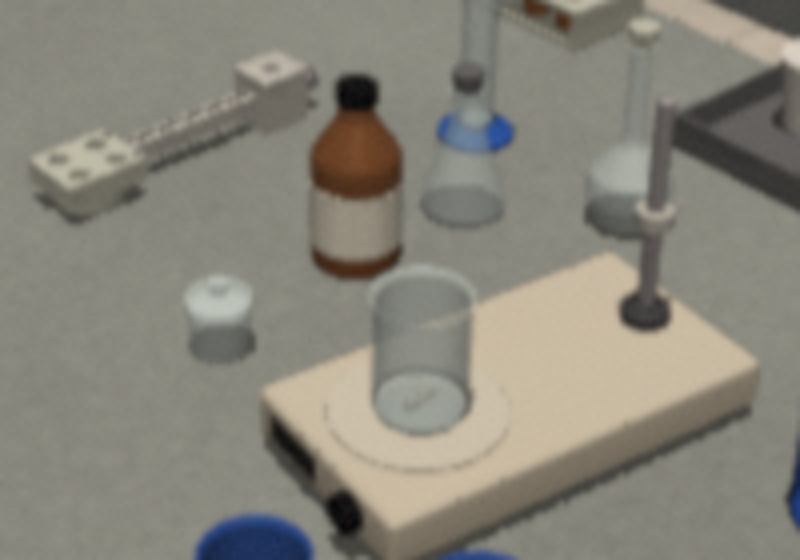

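```bash
cat >> h.py <<'E'
def ray(name,rc,z,st=None):
    p=camera_params(name);K=np.array(p['mtx']);rc=np.atleast_2d(rc).astype(float)
    d=np.stack([(rc[:,1]-K[0,2])/K[0,0],(rc[:,0]-K[1,2])/K[1,1],np.ones(len(rc))],1)
    if name!='wrist':
        R=np.array(p['R']);o=-R.T@np.array(p['t']);d=d@R
    else:
        T=np.array(p['T_tool_cam']);R=Ro.from_euler('xyz',st['eef_rot'],degrees=True).as_matrix()
        o=R@T[:3,3]+np.array(st['ee_pos']);d=d@T[:3,:3].T@R.T
    return o+d*((z-o[2])/d[:,2])[:,None]
def rect(name,mask,z,st=None):
    P=ray(name,np.argwhere(mask),z,st)[:,:2]
    r=cv2.minAreaRect((P*1000).astype(np.float32)); return r,P.mean(0)
E
python3 - <<'E'
from h import *
W=np.load('top0.npy');Z=W[...,2]
def box(r0,r1,c0,c1):
    m=np.zeros((384,512),bool);m[r0:r1,c0:c1]=1;return m
m=box(144,161,158,176)&(Z>0.043);r=rect('top',m,.048);print('collar',r)
m=box(199,225,155,178)&(Z>0.028);r=rect('top',m,.034);print('head',r)
for row in range(164,198,4):
    c=np.where(Z[row,160:175]>.025)[0]+160; print(ray('top',[[row,c.min()],[row,c.max()]],.033)[:,:2].round(4).tolist())
print('eye',ray('top',[[152.3,167.6]],.048))
m=box(140,152,300,318)&(Z>0.204);print('tip',rect('top',m,.21))
m=box(140,260,255,340)&(Z>0.038);print('base',rect('top',m,.045))
print('plate',ray('top',[[135+420/5,255+203/5]],.048))
st=[]
print('side tip',ray('side',[[170+103/4,170+667/4]],.21))
print('side foot',ray('side',[[170+310/4,170+645/4]],.055),'plate',ray('side',[[170+410/4,170+418/4]],.048))
m=np.isfinite(Z)
for n in ['reagent_bottle','flask','weighing_bottle','measuring_cylinder','volumetric_flask']:
    for c in ('top','side'):
        for r in search_frame(c,n)[:2]: print(n,c,np.round(r['centre']),round(r['score'],2),ray(c,[r['centre']],.04).round(3)[0])
E
```

```text
collar (((635.033935546875, 207.51498413085938), (44.940330505371094, 40.03708267211914), 2.9739811420440674), array([0.63594082, 0.20898443]))
head (((457.6867980957031, 203.66200256347656), (70.6142807006836, 57.72857666015625), 0.8939864635467529), array([0.45655895, 0.20397   ]))
[[0.6031, 0.2137], [0.6033, 0.2013]]
[[0.5903, 0.2131], [0.5906, 0.2007]]
[[0.5777, 0.2124], [0.5779, 0.2001]]
[[0.565, 0.2118], [0.5652, 0.1995]]
[[0.5524, 0.2112], [0.5526, 0.1988]]
[[0.5398, 0.2106], [0.54, 0.1982]]
[[0.5272, 0.213], [0.5275, 0.2007]]
[[0.5148, 0.2124], [0.515, 0.2001]]
[[0.5023, 0.2117], [0.5025, 0.1995]]
eye [[0.63673451 0.20730241 0.048     ]]
tip (((615.9910888671875, -209.72442626953125), (8.069628715515137, 11.214007377624512), 89.5761489868164), array([ 0.61569287, -0.20948319]))
base (((506.0599365234375, -230.6839141845703), (219.03660583496094, 325.2774963378906), 82.72476196289062), array([ 0.50743824, -0.19618019]))
plate [[ 0.43644093 -0.1885358   0.048     ]]
side tip [[ 0.61330961 -0.21669925  0.21      ]]
side foot [[ 0.61417665 -0.21611709  0.055     ]] plate [[ 0.43865128 -0.1911208   0.048     ]]
reagent_bottle top [176. 228.] 0.81 [0.566 0.018 0.04 ]
reagent_bottle side [221. 257.] 0.77 [0.564 0.021 0.04 ]
flask top [144. 232.] 0.62 [0.669 0.011 0.04 ]
flask side [213. 281.] 0.74 [0.645 0.008 0.04 ]
weighing_bottle top [227. 235.] 0.54 [ 0.411 -0.006  0.04 ]
weighing_bottle side [250. 226.] 0.6 [ 0.409 -0.034  0.04 ]
measuring_cylinder top [118. 208.] 0.56 [0.752 0.086 0.04 ]
measuring_cylinder side [174. 294.] 0.89 [0.857 0.171 0.04 ]
volumetric_flask top [121. 260.] 0.92 [ 0.746 -0.076  0.04 ]
volumetric_flask top [172. 231.] 0.63 [0.58  0.011 0.04 ]
volumetric_flask side [209. 326.] 0.82 [ 0.766 -0.062  0.04 ]
```

```bash
cat >> h.py <<'E'
def plan(pos,yaw,tilt=(180,0)):
    s=read_state();R=Ro.from_euler('xyz',s['eef_rot'],degrees=True);T=Ro.from_euler('xyz',[tilt[0],tilt[1],yaw],degrees=True)
    print('t',s['clock'],'pos',s['ee_pos'].round(4),'rot',s['eef_rot'].round(2),'F',s['ft_force'].round(1),'M',s['torque'].round(2),'op',round(s['opening'],3),'q',s['qpos'].round(0))
    print('shift mm',(R.inv().apply(np.array(pos)-s['ee_pos'])*1000).round(1),'turn',((R.inv()*T).as_rotvec(degrees=True)).round(2))
E
python3 -c "
from h import *
plan([.5775,.2063,.2],181.2)"
```

```text
t 1.2 pos [0.2403 0.6039 0.2313] rot [-179.99   -0.    158.3 ] F [-0.1 -0.6 -0.2] M [-0.01  0.   -0.01] op 0.999 q [-70.  35.  -1.  82.   0.  63.  -2.]
shift mm [-460.3 -244.7   31.3] turn [ -0.   -0.  -22.9]
```

Call:
{"api": "drive_tool", "payload": {
  "commands": [
    [[1, -30, -16, 0, 0, 0, -2], [1, -80, -42, 0, 0, 0, -5], [1, -130, -69, 0, 0, 0, -8], [1, -180, -96, 0, 0, 0, -11], [1, -230, -122, 0, 0, 0, -14], [1, -280, -149, 0, 0, 0, -17], [1, -320, -170, 0, 0, 0, -20], [1, -340, -181, 0, 0, 0, -22.9]]
  ]
}}

```text
clock: 2.2
ee_pos: [0.4918, 0.3066, 0.2314]
eef_rot: [-179.9, 0.1, -179.0]
ft_force: [-0.4, -0.4, -0.2]
opening: 1.004
```

```bash
python3 -c "
from h import *
plan([.5775,.2063,.2],181.2)"
```

```text
t 2.2 pos [0.4918 0.3066 0.2314] rot [-1.7992e+02  8.0000e-02 -1.7900e+02] F [-0.4 -0.4 -0.2] M [ 0.07  0.01 -0.01] op 1.004 q [-31.  29.  -6.  94.   3.  58.  54.]
shift mm [ -83.9 -101.7   31.7] turn [-0.08  0.08 -0.2 ]
```

Call:
{"api": "drive_tool", "payload": {
  "commands": [
    [[1, -20, -24, 0, 0, 0, 0], [1, -45, -55, 0, 0, 0, 0], [1, -70, -85, 5, 0, 0, 0], [1, -84, -102, 20, 0, 0, 0], [1, -84, -102, 20, 0, 0, 0], [1, -84, -102, 20, 0, 0, 0]]
  ]
}}

```text
clock: 2.95
ee_pos: [0.5741, 0.2121, 0.2111]
eef_rot: [179.9, -0.1, -178.6]
ft_force: [-0.4, -0.3, 0.5]
opening: 1.0
```

Run:
```python
from h import *
plan([.5775,.2063,.1],181.2)
s=read_state();im,d=grab_frame('wrist');save('w1.png',im);W=world('wrist',d,s);np.save('w1.npy',W)
np.save('w1s.npy',np.r_[s['ee_pos'],s['eef_rot']])
print(camera_params('wrist'))
```

```text
t 2.95 pos [0.5741 0.2121 0.2111] rot [ 1.7990e+02 -9.0000e-02 -1.7864e+02] F [-0.4 -0.3  0.5] M [ 0.02 -0.02  0.05] op 1.0 q [-19.  33.  -5.  90.   3.  58.  66.]
shift mm [ -3.4  -6.1 111.1] turn [ 0.1  -0.09  0.16]
{'mtx': array([[300.32770789,   0.        , 253.38122642],
       [  0.        , 300.32770789, 194.32312783],
       [  0.        ,   0.        ,   1.        ]]), 'T_tool_cam': array([[-5.38390703e-04, -9.48241214e-01, -3.17550486e-01,
         8.29701633e-02],
       [ 9.99999842e-01, -4.59511334e-04, -3.23296728e-04,
        -2.97748741e-04],
       [ 1.60645234e-04, -3.17550610e-01,  9.48241311e-01,
        -1.42545797e-01],
       [ 0.00000000e+00,  0.00000000e+00,  0.00000000e+00,
         1.00000000e+00]])}
```

View pics/w1.png

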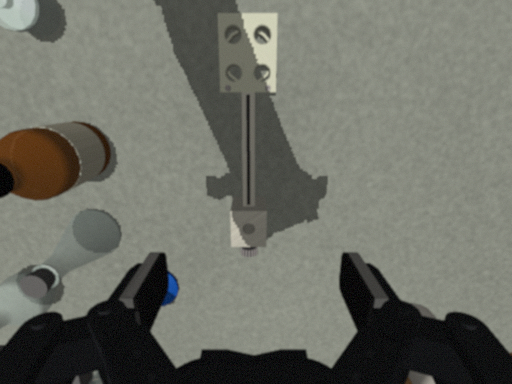

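The wrist view shows the arm lying clear between the open fingers. The collar eye is at about row 229, col 249, and the head plate spans rows 12–93. Next I'll measure the same points from this camera.

Run:
```python
from h import *
W=np.load('w1.npy');a=np.load('w1s.npy');s=dict(ee_pos=a[:3],eef_rot=a[3:]);Z=W[...,2]
def box(r0,r1,c0,c1):
    m=np.zeros((384,512),bool);m[r0:r1,c0:c1]=1;return m
m=box(205,250,225,272)&(Z>.043);print('collar',rect('wrist',m,.048,s),np.nanmedian(Z[m]))
m=box(8,96,212,284)&(Z>.027);print('head',rect('wrist',m,.034,s),np.nanmedian(Z[m]))
for r in range(100,205,10):
    c=np.where(Z[r,230:270]>.025)[0]+230;e=ray('wrist',[[r,c.min()-.5],[r,c.max()+.5]],.033,s);print(r,e[:,:2].mean(0).round(4),np.linalg.norm(e[1]-e[0]).round(4))
print('eye',ray('wrist',[[229,248.7]],.048,s))
```

```text
collar (((632.7455444335938, 207.59869384765625), (45.12794876098633, 39.99592971801758), 1.2987513542175293), array([0.63266307, 0.2076715 ])) 0.04785819748723971
head (((455.8352355957031, 203.45147705078125), (72.73784637451172, 55.99751663208008), 1.3522768020629883), array([0.45320069, 0.20331342])) 0.03395006036324011
100 [0.497  0.2042] 0.0143
110 [0.5069 0.2044] 0.0144
120 [0.5169 0.2051] 0.0135
130 [0.5271 0.2053] 0.0137
140 [0.5375 0.2054] 0.0138
150 [0.5482 0.2056] 0.0139
160 [0.5591 0.2058] 0.0141
170 [0.5702 0.206 ] 0.0142
180 [0.5816 0.2062] 0.0144
190 [0.5932 0.207 ] 0.0134
200 [0.6051 0.2072] 0.0136
eye [[0.63408246 0.20814866 0.048     ]]
```

Call:
{"api": "drive_tool", "payload": {
  "commands": [
    [[1, -1, -6, 20, 0, 0, 0.1], [1, -1, -6, 50, 0, 0, 0.1], [1, -1, -6, 85, 0, 0, 0.1], [1, -1, -6, 110, 0, 0, 0.1], [1, -1, -6, 110, 0, 0, 0.1], [1, -1, -6, 110, 0, 0, 0.1]]
  ]
}}

```text
clock: 3.75
ee_pos: [0.577, 0.2053, 0.1027]
eef_rot: [179.9, 0.1, -178.8]
ft_force: [1.0, -0.5, -0.5]
opening: 1.003
```

Run:
```python
from h import *
plan([.575,.2061,.006],181.3)
s=read_state();im,d=grab_frame('wrist');save('w2.png',im);W=world('wrist',d,s);np.save('w2.npy',W)
np.save('w2s.npy',np.r_[s['ee_pos'],s['eef_rot']])
Z=W[...,2]
for r in range(60,260,15): print(r,' '.join('%3.0f'%(1000*v) for v in Z[r,215:285:3]))
```

```text
t 3.75 pos [0.577  0.2053 0.1027] rot [ 1.7992e+02  1.2000e-01 -1.7881e+02] F [ 1.  -0.5 -0.5] M [-0.04 -0.05  0.05] op 1.003 q [-19.  40.  -4.  96.   4.  44.  66.]
shift mm [ 2.2  0.7 96.7] turn [ 0.08  0.12 -0.11]
60  32  33  33  -1  15  14   1   1   0  -1  33  33  33  33  34  34  33   0  -1   0   0  -1  13  14
75  35  34  34  36  33  34  33  33  33  34  34  32  34  34  32  34  34  34  33  34  35  34  35  36
90   0  -0  -1  -1  -0  -0  -1  -2   1   0  32  34  34  32  32  33  34   1  -1  -1  -1  -0   0  -0
105   0   1  -0  -0  -1  -0  -0  -0  -1  -0  34  33  33  33  33  34  32   1   1   0   1  -1   0   0
120  -0  -0  -1   0  -1  -0  -0  -1  -1   0  32  32  33  33  33  33  33   1   1   0  -0  -1  -0   1
135  -0  -1   1   0  -0  -1   0   0   0   0  33  32  32  34  34  33  34   0  -0   1  -1  -1  -0  -0
150   1  -1   0   1   0   1   0   1  -1  -1  -0  32  33  34  34  32  34  -1  -1  -0  -2   0  -0  -1
165   1  -1   0  -0   0   1  -0  -0   0   1   0  34  33  33  33  33  34  -1   1   1   0   0   0   0
180   1  -0  -1  -0  -0   1  -0   1   0   0  -0  33  33  34  33  34  32  -0   0   0   0   0  -1   1
195  -1  -0   1  -0   1  -0  -0   0   0  -0  -1  32  33  34  33  33  34  -1  -0  -0   0  -1  -1  -1
210  -0   0   0   1   0   0   1   0   0  -1  -1  33  33  33  34  33  33   0   0  -0  -0   0  -0  -1
225  -0   0  -1  -1  -0  -0   0  -1  -1  -1   0  33  34  33  33  33  33  -0  -0   1  -0  -1   1   0
240   0   0   0  -0   1   0  16  15  15  14  15  33  34  33  33  33  32  15  15  15  14  15   1  -0
255   1  -1   1  -1   0  39  41  41  38  40  39  39  39  40  42  41  40  40  40  41  39  40  41  -0
```

View pics/w2.png

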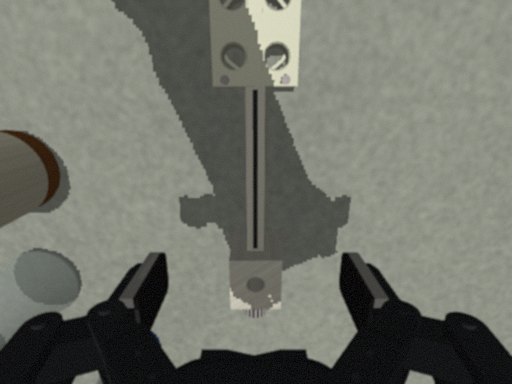

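Run:
```python
from h import *
W=np.load('w2.npy');a=np.load('w2s.npy');s=dict(ee_pos=a[:3],eef_rot=a[3:]);Z=W[...,2]
print('eye',ray('wrist',[[284.5,256]],.048,s))
m=np.zeros((384,512),bool);m[245:315,225:285]=1;m&=Z>.045;print(rect('wrist',m,.048,s))
print('collar front top edge',ray('wrist',[[np.argwhere(m)[:,0].min()-.5,256]],.048,s), W[265,256],W[290,240])
c=Z[60:100,225];r=60+np.where(c>.028)[0].max()+.5;print('head edge',ray('wrist',[[r,225]],.034,s))
for r in (110,150,190,230):
    c=np.where(Z[r,230:280]>.025)[0]+230;e=ray('wrist',[[r,c.min()-.5],[r,c.max()+.5]],.033,s);print(r,e[:,:2].mean(0).round(4))
```

```text
eye [[0.63347928 0.2081725  0.048     ]]
(((632.8419799804688, 207.574462890625), (45.117244720458984, 40.00380325317383), 1.1153866052627563), array([0.63253871, 0.20754212]))
collar front top edge [[0.60985442 0.20762941 0.048     ]] [0.61614259 0.20777215 0.04819022] [0.6394345  0.19584207 0.04703937]
head edge [[0.49004044 0.1844953  0.034     ]]
110 [0.5047 0.2047]
150 [0.532  0.2053]
190 [0.5619 0.2059]
230 [0.5945 0.207 ]
```

Call:
{"api": "drive_tool", "payload": {
  "commands": [
    [[1, 2.5, 0.8, 25, 0, 0, -0.1], [1, 2.5, 0.8, 55, 0, 0, -0.1], [1, 2.5, 0.8, 80, 0, 0, -0.1], [1, 2.5, 0.8, 92, 0, 0, -0.1], [1, 2.5, 0.8, 95, 0, 0, -0.1], [1, 2.5, 0.8, 95, 0, 0, -0.1], [1, 2.5, 0.8, 95, 0, 0, -0.1]]
  ]
}}

```text
clock: 4.68
ee_pos: [0.5748, 0.2049, 0.0074]
eef_rot: [180.0, 0.1, -178.8]
ft_force: [0.4, 0.0, 0.5]
opening: 1.0
```

Run:
```python
from h import *
plan([.5745,.2062,.006],181.3)
```

```text
t 4.675 pos [0.5748 0.2049 0.0074] rot [ 1.7996e+02  1.1000e-01 -1.7880e+02] F [0.4 0.  0.5] M [-0.06 -0.01  0.08] op 1.0 q [-19.  48.  -4.  99.   5.  33.  65.]
shift mm [0.3 1.3 1.4] turn [ 0.04  0.11 -0.1 ]
```

Position is good, so I'll close the gripper.

Call:
{"api": "drive_tool", "payload": {
  "commands": [
    [[0, 0, 1, 0.5, 0, 0, 0], [0, 0, 1, 0.5, 0, 0, 0], [0, 0, 1, 0.5, 0, 0, 0], [0, 0, 1, 0.5, 0, 0, 0], [0, 0, 1, 0.5, 0, 0, 0], [0, 0, 1, 0.5, 0, 0, 0], [0, 0, 1, 0.5, 0, 0, 0], [0, 0, 1, 0.5, 0, 0, 0]]
  ],
  "squeeze": 60
}}

```text
clock: 5.68
ee_pos: [0.5741, 0.2058, 0.006]
eef_rot: [180.0, 0.0, -178.8]
ft_force: [-0.5, -0.8, 2.5]
opening: 0.152
```

Call:
{"api": "drive_tool", "payload": {
  "commands": [
    [[0, 0, 0, 0, 0, 0, 0], [0, 0, 0, -3, 0, 0, 0], [0, 0, 0, -8, 0, 0, 0], [0, 0, 0, -15, 0, 0, 0], [0, 0, 0, -15, 0, 0, 0], [0, 0, 0, -15, 0, 0, 0]]
  ]
}}

```text
clock: 6.42
ee_pos: [0.5739, 0.2055, 0.0208]
eef_rot: [-180.0, -0.0, -178.8]
ft_force: [-0.2, -0.5, -3.9]
opening: 0.152
```

Run:
```python
from h import *
plan([.5745,.2062,.3],181.3)
s=read_state();im,d=grab_frame('wrist');save('w3.png',im);W=world('wrist',d,s);Z=W[...,2]
np.save('w3.npy',W)
for r in range(0,320,12): print(r,' '.join('%3.0f'%(1000*v) for v in Z[r,205:305:4]))
im,d=grab_frame('side');save('s3.png',cv2.resize(im[150:290,150:350],None,fx=4,fy=4))
```

```text
t 6.425 pos [0.5739 0.2055 0.0208] rot [-1.7999e+02 -1.0000e-02 -1.7880e+02] F [-0.2 -0.5 -3.9] M [-0.06 -0.02 -0.02] op 0.152 q [-19.  47.  -4.  99.   5.  35.  65.]
shift mm [  -0.5    0.7 -279.2] turn [-0.01 -0.01 -0.1 ]
0  49  49  49  48  48  49  48  49  48  49  49  48  49  49  50  48  48  48  48  48  50  49  49  49 nan
12  45  45  42  44  45  48  50  48  48  49  49  49  48  48  48  48  48  49  48  46  47  43  44  43  45
24  32   1  -1   0   1  -0  30  49  47  49  49  49  48  49  50  48  47  48  32   1   0   0   1  -1  31
36  28  -0  -1   1   0   2  -1  -1  49  50  49  48  48  49  49  49  49  -1   1  -1  -0   0   0  -1  28
48  29  29  29  -1   0   0   0  49  50  49  48  50  48  49  50  49  48  49   0   0   2  -1  29  28  29
60  50  49  49  48  48  49  48  49  48  48  47  48  49  49  48  49  49  49  47  49  50  47  49 nan  49
72  49  49  49  49  49  49  49  50  49  49  49  49  48  49  48  49  49  47  49  48  49  49  50  48  50
84  49  50  48  48  49  50  48  49  47  48  49  49  50  48  49  49  48  49  49  49  50  49  48  49  50
96  -0   0   0  -1   1  -0   1  -0  48  47  48  49  48
[... 1220 characters left out ...]
  25  25  24  47  47  49  49  48  47  47  48  25  25  -1   0  -0   1  -0  -1
252   1   1   0  30  31  30  37  38  38  47  48  47  49  48  47  47  48  38  38  38  30  31   1  -0  -0
264   0  -0  41  41  41  48  48  48  48  47  47  48  47  47  47  48  48  49  48  49  41  42  41  -0   1
276  -1  52  52  52  52  58  57  58  58  48  48  48  48  49  48  48  55  57  57  57  58  51  51  51   0
288  67  66  67  67  67  66  66  59  57  49  48 nan  48  49  47  47  58  58  67  67  67  68  68  67  66
300  74  74  74  73  74  74  74  65  58  47  48  48  48  48  48  48  58  60  73  73  73  74  73  73  73
312  80  80  80  80  84  85  81  65  58  47  47  47  48  47  47  48  58  61  77  85  84  81  79  80  79
```

View pics/w3.png

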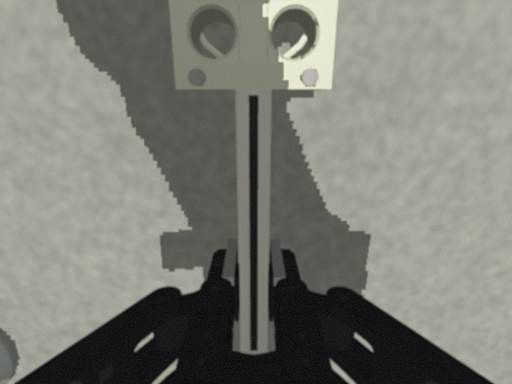

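View pics/s3.png

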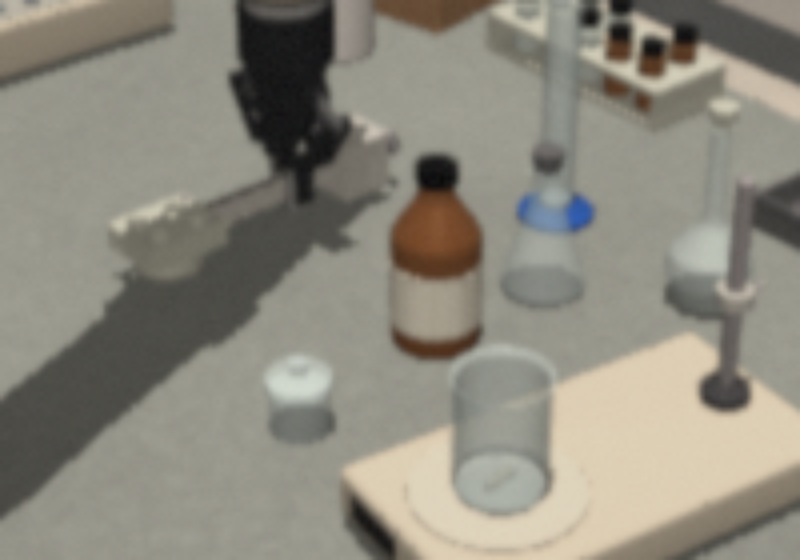

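The wrist view shows the bar clamped and level: its top reads 47–49 mm along its whole length. The side view shows the arm lifted off the bench. I'll lift it higher now.

Call:
{"api": "drive_tool", "payload": {
  "commands": [
    [[0, 0, 0, -15, 0, 0, 0], [0, 0, 0, -45, 0, 0, 0], [0, 0, 0, -85, 0, 0, 0], [0, 0, 0, -130, 0, 0, 0], [0, 0, 0, -175, 0, 0, 0], [0, 0, 0, -220, 0, 0, 0], [0, 0, 0, -255, 0, 0, 0], [0, 0, 0, -275, 0, 0, 0]]
  ]
}}

```text
clock: 7.52
ee_pos: [0.5742, 0.2057, 0.2992]
eef_rot: [179.9, 0.2, -178.8]
ft_force: [1.0, -0.8, -4.7]
opening: 0.15
```

Run:
```python
from h import *
plan([.5565,-.1,.3],177)
im,d=grab_frame('top');save('t4.png',im);W=world('top',d);np.save('t4.npy',W)
```

```text
t 7.525 pos [0.5742 0.2057 0.2992] rot [ 179.92    0.22 -178.8 ] F [ 1.  -0.8 -4.7] M [0.02 0.03 0.02] op 0.15 q [-19.  28.  -5.  83.   3.  69.  67.]
shift mm [  24.1 -305.3   -1.3] turn [0.09 0.22 4.2 ]
```

View pics/t4.png

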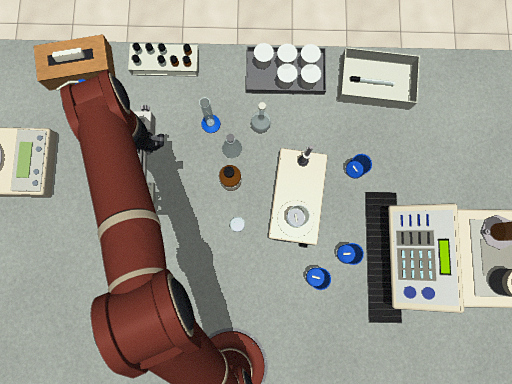

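The top view shows the robot carrying the electrode arm at about row 140, col 145, with everything else unmoved. I'll go to a point partway towards the stand and look at the rod from there.

Call:
{"api": "drive_tool", "payload": {
  "commands": [
    [[0, 2, -20, 0, 0, 0, 0.5], [0, 4, -55, 0, 0, 0, 1], [0, 7, -95, 0, 0, 0, 1.5], [0, 10, -135, 0, 0, 0, 2], [0, 13, -175, 0, 0, 0, 3], [0, 16, -215, 0, 0, 0, 4], [0, 18, -245, 0, 0, 0, 5], [0, 18, -255, 0, 0, 0, 6]]
  ]
}}

```text
clock: 8.57
ee_pos: [0.5594, -0.0543, 0.2945]
eef_rot: [-179.8, -0.2, 174.8]
ft_force: [0.1, -0.7, -4.3]
opening: 0.15
```

Call:
{"api": "drive_tool", "payload": {
  "commands": [
    [[0, 0, 0, 0, 0, 0, 0], [0, 0, 0, 0, 0, 0, 0]]
  ]
}}

```text
clock: 8.82
ee_pos: [0.5613, -0.0475, 0.2955]
eef_rot: [179.9, -0.0, 175.4]
ft_force: [0.1, 0.8, -4.6]
opening: 0.154
```

Run:
```python
from h import *
plan([.5565,-.2045,.28],172.6)
s=read_state();im,d=grab_frame('wrist');save('w5.png',im);W=world('wrist',d,s);np.save('w5.npy',W);np.save('w5s.npy',np.r_[s['ee_pos'],s['eef_rot']])
im,d=grab_frame('side');save('s5.png',im);np.save('s5.npy',world('side',d))
```

```text
t 8.825 pos [ 0.5613 -0.0475  0.2955] rot [ 1.7991e+02 -5.0000e-02  1.7538e+02] F [ 0.1  0.8 -4.6] M [0.06 0.01 0.  ] op 0.154 q [ 4. 24. -1. 91.  1. 65. 87.]
shift mm [  -7.9 -156.9   15.2] turn [ 0.09 -0.05  2.78]
```

View pics/w5.png

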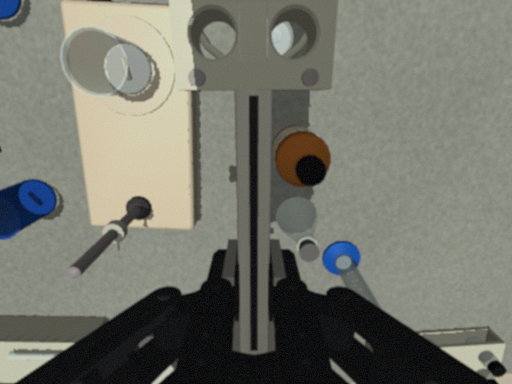

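View pics/s5.png

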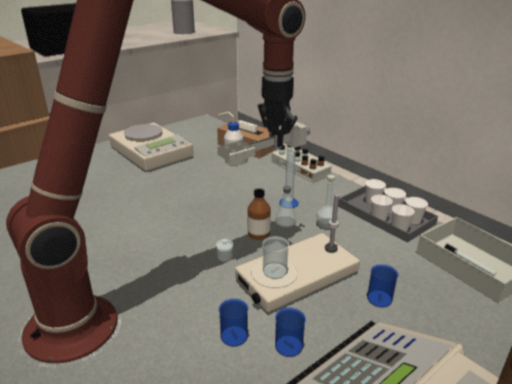

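The wrist view shows the rod tip at about row 268, col 75 and its foot at row 208, col 138. The plate and beaker are at upper left. Measuring these now.

Run:
```python
from h import *
W=np.load('w5.npy');a=np.load('w5s.npy');s=dict(ee_pos=a[:3],eef_rot=a[3:]);Z=W[...,2]
im=cv2.imread('pics/w5.png');cv2.imwrite('pics/w5c.png',np.hstack([cv2.resize(im[190:290,50:170],None,fx=4,fy=4,interpolation=cv2.INTER_CUBIC),]))
for r in range(258,278): print(r,' '.join('%3.0f'%(1000*v) if v==v else 'nan' for v in Z[r,64:90]))
m=np.zeros(Z.shape,bool);m[255:278,60:92]=1;m&=(Z>.2045);print('tip',rect('wrist',m,.21,s),np.nanmean(W[m],0))
# base edges at z .045
from scipy.stats import linregress
# right edge of base in rows 110-215: last col with .035<z<.055
pts=[]
for r in range(110,215,5):
    c=np.where((Z[r,150:235]>.038)&(Z[r,150:235]<.055))[0]
    if len(c): pts.append([r,c.max()+150+.5])
P=ray('wrist',pts,.045,s)[:,:2];k=np.polyfit(P[:,0],P[:,1],1);print('right edge ang',np.degrees(np.arctan(k[0])),P[0],P[-1],np.std(P[:,1]-np.polyval(k,P[:,0])))
pts=[]
for r in range(60,215,5):
    c=np.where((Z[r,55:160]>.038)&(Z[r,55:160]<.055))[0]
    if len(c): pts.append([r,c.min()+55-.5])
P2=ray('wrist',pts,.045,s)[:,:2];k2=np.polyfit(P2[:,0],P2[:,1],1);print('left edge ang',np.degrees(np.arctan(k2[0])),P2[0],P2[-1],np.std(P2[:,1]-np.polyval(k2,P2[:,0])))
for x in (.45,.55): print('mid',x,(np.polyval(k,x)+np.polyval(k2,x))/2, (np.polyval(k,x)-np.polyval(k2,x)))
print(ray('wrist',[[70,126]],.048,s))
```

```text
258   1  -0   0  -0  -0   0   0   0   0   0   1  -0   1   1  -0 192 192 193 194 193 193 192 192 192 189 189
259  -0  -0   1   0  -1  -0   0  -0   1  -0  -0   0  -1  -1 194 196 196 195 195 195 193 192 192 191 191 190
260  -1   0  -0   0   1  -1 nan  -0   1   1  -1  -0   1 197 197 197 196 196 196 196 196 194 193 194 193 190
261   1  -0  -1   0   0  -1  -0   1  -1  -1   1  -1 198 198 199 199 198 198 198 198 196 196 196 194 193 192
262  -0   2   0  -0  -0  -1  -1  -1  -0   0   1 200 200 201 201 201 198 199 199 199 198 196 196 194 193 194
263  -1  -1   0   0  -1  -0  -0  -1  -1   0 202 202 202 202 201 201 201 201 199 200 198 196 196 197 194 193
264  -0  -0  -0   1  -0  -1  -1  -1   1 203 204 204 203 202 203 203 201 202 201 200 200 198 198 195 196 193
265   0   1   1  -1  -0   1   0   0 205 206 205 205 205 205 204 204 202 202 201 201 199 199 197 196 196 193
266   0  -0  -1   1  -0   1   2 207 207 207 206 206 206 205 206 205 205 203 203 201 201 199 199 197 194 193
267  -0  -1   1  -0  -1   1 207 208 207 208 209 207 207 207 206 205 205 204 202 202 200 199 198 197 194   0
268   0  -0   1  -0 
[... 894 characters left out ...]
1 209 208 208 207   0   1  -1  -0   0  -0  -0  -1   0  -1
277   1   0  -0   0   0  -1   1 209 210 210 211 210 209 208 208  -0   0   1   1  -1   0   1  -0  -0  -1   0
tip (((612.3365478515625, -209.0858917236328), (13.679729461669922, 12.094742774963379), 85.29631805419922), array([ 0.61249392, -0.2090155 ])) [ 0.61346315 -0.21023115  0.20832616]
right edge ang -7.006123836997298 [ 0.49152149 -0.11902582] [ 0.62592484 -0.13585788] 0.00043375140146658845
left edge ang -16.336781902543642 [ 0.4254295  -0.21823353] [ 0.61378866 -0.28405737] 0.012460660652797322
mid 0.45 -0.1801486224712473 0.1318981679181571
mid 0.55 -0.20094914794157387 0.1489206079007115
[[ 0.4389722  -0.19138187  0.048     ]]
```

View pics/w5c.png

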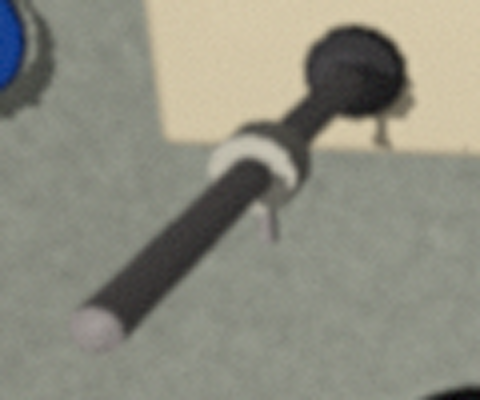

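Run:
```python
from h import *
W=np.load('w5.npy');a=np.load('w5s.npy');s=dict(ee_pos=a[:3],eef_rot=a[3:])
print('tip',ray('wrist',[[272.2,74.3],[272,74]],.21,s)); print('ringish')
print('plate top cam',ray('top',[[219,295.6],[218.3,295.5]],.048)); 
# plate circle by ellipse: wrist
im=cv2.imread('pics/w5.png');cv2.imwrite('pics/w5d.png',cv2.resize(im[0:130,50:200],None,fx=5,fy=4.5,interpolation=cv2.INTER_CUBIC))
# carried arm as seen by wrist: bar line & head in tool frame
R=Ro.from_euler('xyz',s['eef_rot'],degrees=True).as_matrix()
L=(W-s['ee_pos'])@R
Z=L[...,2]
for r in range(100,236,15):
    c=np.where(abs(Z[r,225:285]+.027)<.006)[0]+225; print(r,L[r,c.min()].round(4),L[r,c.max()].round(4))
r=[r for r in range(70,100) if abs(Z[r,215]+.027)<.008]; print('head edge row',max(r),L[max(r),215],np.nanmedian(Z[75:85,190:320]))
```

```text
tip [[ 0.61347557 -0.20947597  0.21      ]
 [ 0.61325575 -0.20968309  0.21      ]]
ringish
plate top cam [[ 0.43644093 -0.1885358   0.048     ]
 [ 0.43855627 -0.18823723  0.048     ]]
100 [ 0.0807 -0.0073 -0.0252] [ 0.0807  0.0065 -0.0261]
115 [ 0.0754 -0.0073 -0.0262] [ 0.0753  0.0062 -0.0258]
130 [ 0.0697 -0.0075 -0.0251] [ 0.0699  0.0062 -0.0271]
145 [ 0.0641 -0.0072 -0.0262] [ 0.064   0.0064 -0.0257]
160 [ 0.0585 -0.0072 -0.0273] [ 0.0581  0.0065 -0.0255]
175 [ 0.0519 -0.0075 -0.0252] [ 0.0521  0.0062 -0.0261]
190 [ 0.0457 -0.0071 -0.0259] [ 0.0462  0.0062 -0.0276]
205 [ 0.0394 -0.0072 -0.0265] [ 0.0391  0.0064 -0.0256]
220 [ 0.0324 -0.0074 -0.0257] [ 0.0327  0.0065 -0.0264]
235 [ 0.0259 -0.007  -0.0268] [ 0.0257  0.0062 -0.0263]
head edge row 89 [ 0.0845771  -0.01440375 -0.0267208 ] -0.028223545593994228
```

View pics/w5d.png

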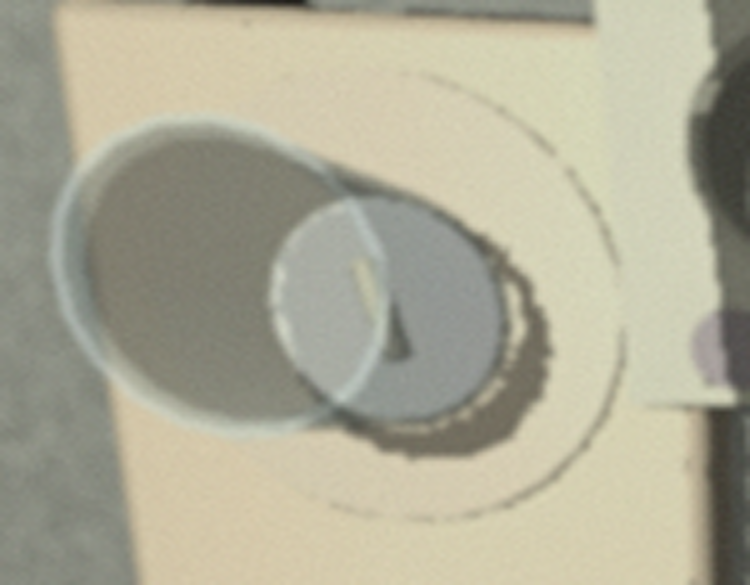

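Run:
```python
from h import *
plan([.5555,-.2024,.28],173)
```

```text
t 8.925 pos [ 0.5614 -0.0477  0.2957] rot [ 1.7994e+02 -3.0000e-02  1.7539e+02] F [-0.7  0.8 -3.6] M [0.04 0.   0.02] op 0.149 q [ 4. 24. -1. 91.  1. 65. 87.]
shift mm [  -6.6 -154.7   15.5] turn [ 0.06 -0.03  2.39]
```

Call:
{"api": "drive_tool", "payload": {
  "commands": [
    [[0, -0.5, -12, 0, 0, 0, 0.3], [0, -1.5, -36, 0, 0, 0, 0.7], [0, -3, -66, 0, 0, 0, 1.1], [0, -4, -98, 0, 0, 0, 1.5], [0, -5, -126, 0, 0, 0, 2], [0, -6, -145, 0, 0, 0, 2.4], [0, -6.6, -154.7, 0, 0, 0, 2.4], [0, -6.6, -154.7, 5, 0, 0, 2.4]]
  ]
}}

```text
clock: 9.93
ee_pos: [0.5553, -0.2047, 0.2909]
eef_rot: [180.0, 0.1, 172.8]
ft_force: [0.2, 0.2, -3.9]
opening: 0.152
```

Call:
{"api": "drive_tool", "payload": {
  "commands": [
    [[0, 0, 0, 0, 0, 0, 0], [0, 0, 0, 10, 0, 0, 0], [0, 0, 0, 10, 0, 0, 0], [0, 0, 0, 10, 0, 0, 0]]
  ]
}}

```text
clock: 10.42
ee_pos: [0.555, -0.2042, 0.2807]
eef_rot: [180.0, -0.0, 172.8]
ft_force: [-0.4, 0.3, -4.2]
opening: 0.152
```

Run:
```python
from h import *
plan([.5555,-.2024,.246],173)
s=read_state();im,d=grab_frame('wrist');save('w6.png',im);W=world('wrist',d,s);np.save('w6.npy',W);np.save('w6s.npy',np.r_[s['ee_pos'],s['eef_rot']])
im,d=grab_frame('side');save('s6.png',im);np.save('s6.npy',world('side',d));save('s6c.png',cv2.resize(im[150:310,220:400],None,fx=4,fy=3.7,interpolation=cv2.INTER_CUBIC))
im,d=grab_frame('top');save('t6.png',im);np.save('t6.npy',world('top',d));save('t6c.png',cv2.resize(im[130:250,250:350],None,fx=5,fy=5,interpolation=cv2.INTER_CUBIC))
```

```text
t 10.425 pos [ 0.555  -0.2042  0.2807] rot [ 1.8000e+02 -1.0000e-02  1.7283e+02] F [-0.4  0.3 -4.2] M [-0.    0.03 -0.  ] op 0.152 q [ 17.  27.   1.  88.  -1.  65. 101.]
shift mm [-0.3  1.8 34.7] turn [ 0.   -0.01 -0.17]
```

View pics/w6.png

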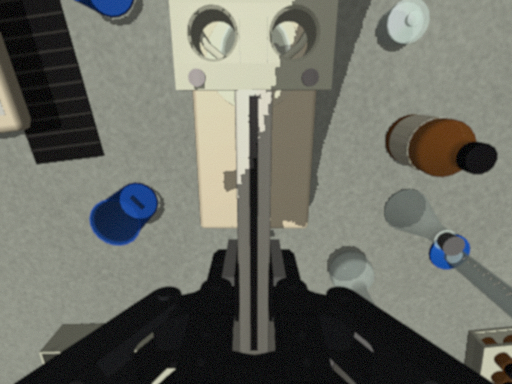

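View pics/s6c.png

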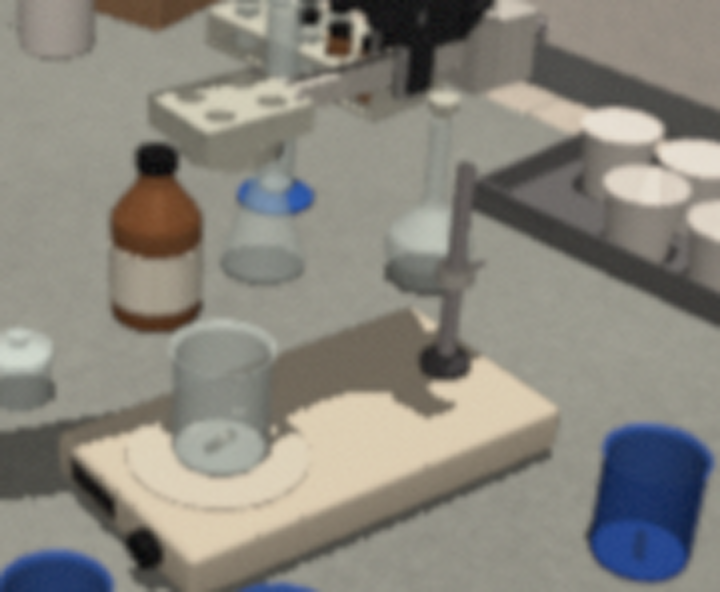

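View pics/t6c.png

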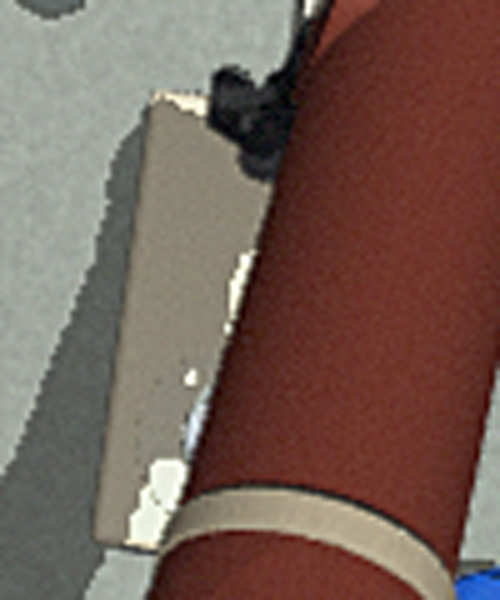

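The side view shows the head over the beaker and the collar above and along the line of the rod. The wrist view shows the bar centred over the stand base. Next I'll check this with numbers.

```bash
python3 - <<'E'
from h import *
W=np.load('w6.npy');a=np.load('w6s.npy');s=dict(ee_pos=a[:3],eef_rot=a[3:]);Z=W[...,2]
# base edges in wrist
Ls=[];Rs=[]
for r in range(105,215,5):
    c=np.where((Z[r,180:330]>.036)&(Z[r,180:330]<.056))[0]+180
    Ls.append([r,c.min()-.5]);Rs.append([r,c.max()+.5])
A=ray('wrist',Ls,.045,s)[:,:2];B=ray('wrist',Rs,.045,s)[:,:2]
ka=np.polyfit(A[:,0],A[:,1],1);kb=np.polyfit(B[:,0],B[:,1],1)
print('edges ang',np.degrees(np.arctan(ka[0])),np.degrees(np.arctan(kb[0])))
for x in(.45,.55,.615): print(x,'mid y',(np.polyval(ka,x)+np.polyval(kb,x))/2,'w',np.polyval(ka,x)-np.polyval(kb,x))
c=[r for r in range(200,240) if .036<Z[r,215]<.056];print('end',ray('wrist',[[max(c)+.5,215]],.045,s))
for r in range(100,236,45):
    c=np.where(abs(Z[r,225:285]-.307)<.008)[0]+225; print('bar',W[r,c].mean(0).round(4))
# side
S=np.load('s6.npy')
def rodfit(S,r0,r1,c0,c1):
    P=S[r0:r1,c0:c1].reshape(-1,3);P=P[np.isfinite(P).all(1)]
    k=(abs(P[:,0]-.614)<.02)&(abs(P[:,1]+.211)<.02)&(P[:,2]>.14)&(P[:,2]<.207);P=P[k]
    cam=-np.array(camera_params('side')['R']).T@np.array(camera_params('side')['t'])
    from scipy.optimize import least_squares
    f=least_squares(lambda v:np.hypot(P[:,0]-v[0],P[:,1]-v[1])-.006,[.615,-.21],loss='soft_l1',f_scale=.001)
    print('side rod',f.x,len(P),np.std(f.fun),P.mean(0))
rodfit(S,180,260,300,360)
S0=np.load('side0.npy');rodfit(S0,180,260,300,360)
# collar points in side
k=(S[...,2]>.26)&(abs(S[...,0]-.615)<.035)&(abs(S[...,1]+.21)<.035)
print(k.sum()); rc=np.argwhere(k); print(rc.min(0),rc.max(0))
P=S[k];print(P.min(0),P.max(0)); 
lo=P[:,2]
for z0 in np.arange(.265,.33,.006):
    q=P[(lo>=z0)&(lo<z0+.006)]
    if len(q):print(z0.round(3),len(q),q.min(0).round(4),q.max(0).round(4))
p=camera_params('side');K=np.array(p['mtx'])
def pj(X):
    c=np.array(p['R'])@X+np.array(p['t']);c=K@c;return (c[:2]/c[2])[::-1].round(1)
print('pred eye',pj([.615,-.21,.275]),'tip',pj([.615,-.21,.21]),'foot',pj([.615,-.21,.055]))
E
python3 - <<'E'
import cv2
im=cv2.imread('pics/s6.png');cv2.imwrite('pics/s6e.png',cv2.resize(im[140:250,300:375],None,fx=6,fy=5.4,interpolation=cv2.INTER_CUBIC))
E
```

```text
edges ang -7.330808023692959 -7.310173680938659
0.45 mid y -0.1906308344431819 w -0.1487710196716793
0.55 mid y -0.20347748215143502 w -0.14880762775140952
0.615 mid y -0.21182780316179955 w -0.14883142300323418
end [[ 0.63956156 -0.26879938  0.045     ]]
bar [ 0.4749 -0.1945  0.3078]
bar [ 0.4913 -0.1966  0.3078]
bar [ 0.5093 -0.1989  0.3078]
bar [ 0.5292 -0.2014  0.3077]
side rod [ 0.61731558 -0.21157686] 111 0.0014644826158005306 [ 0.61405379 -0.21433576  0.17282188]
side rod [ 0.61751355 -0.21126904] 113 0.0014472022464580615 [ 0.61417093 -0.21437683  0.1738637 ]
444
[ 90 329] [175 354]
[ 0.5807449  -0.23661624  0.27577027] [ 0.6499678  -0.19729335  0.47894213]
0.271 3 [ 0.5975 -0.2325  0.2758] [ 0.6327 -0.1973  0.2769]
0.277 49 [ 0.5923 -0.2366  0.277 ] [ 0.6373 -0.198   0.283 ]
0.283 45 [ 0.5925 -0.2359  0.2831] [ 0.6354 -0.2104  0.2889]
0.289 48 [ 0.5808 -0.236   0.289 ] [ 0.636  -0.2133  0.2949]
0.295 52 [ 0.582  -0.2349  0.295 ] [ 0.6495 -0.214   0.301 ]
0.301 57 [ 0.5815 -0.2363  0.3011] [ 0.6371 -0.2126  0.307 ]
0.307 49 [ 0.5841 -0.2365  0.307 ] [ 0.65  -0.213  0.313]
0.313 39 [ 0.592  -0.2355  0.3133] [ 0.6355 -0.2217  0.3189]
0.319 56 [ 0.5935 -0.2357  0.319 ] [ 0.6406 -0.2073  0.3249]
0.325 39 [ 0.59   -0.2343  0.325 ] [ 0.6362 -0.208   0.3274]
pred eye [170.6 337.6] tip [194.5 335.1] foot [246.3 329.7]
```

View pics/s6e.png

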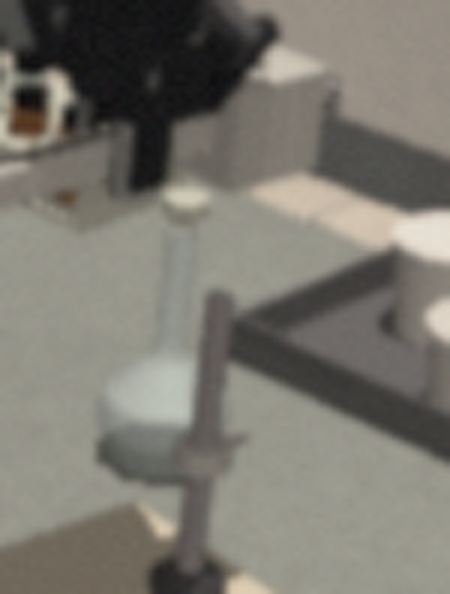

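Run:
```python
from h import *
S=np.load('s6.npy')
# -y face of collar: rotate into stand frame (along u = x dir yaw 173 reversed)
th=np.radians(-7.2);u=np.array([np.cos(th),np.sin(th)]);v=np.array([-u[1],u[0]])
k=(S[...,2]>.278)&(S[...,2]<.322)&(abs(S[...,0]-.615)<.04)&(abs(S[...,1]+.21)<.04)
P=S[k];q=P[:,:2]@np.c_[u,v]
f=np.abs(q[:,1]-np.median(q[:,1]))<.006
print('face v',np.median(q[f,1]),'u range',np.percentile(q[f,0],[1,2,98,99]),q[f,0].min(),q[f,0].max(),f.sum())
sl=np.polyfit(P[f][:,0],P[f][:,1],1);print('face angle',np.degrees(np.arctan(sl[0])))
for n,r in (('rod side',[.6174,-.2114]),('rod used',[.615,-.2102]),('wrist',[.6134,-.2096])): print(n,np.array(r)@np.c_[u,v])
s=np.load('w6s.npy');tcp=s[:2]
print('eye by TCP',(tcp@np.c_[u,v])+[.060,0])
p=camera_params('side');K=np.array(p['mtx'])
def pj(X):
    c=np.array(p['R'])@X+np.array(p['t']);c=K@c;return c[:2]/c[2]
im=cv2.imread('pics/s6.png');k=6;c0,r0=295,140
big=cv2.resize(im[r0:250,c0:385],None,fx=k,fy=k,interpolation=cv2.INTER_CUBIC)
def pt(X): a=pj(np.array(X));return tuple(int(round(t)) for t in ((a[0]-c0+.5)*k,(a[1]-r0+.5)*k))
e=tcp@np.c_[u,v]+[.060,0]
def w(uu,vv,z): xy=(uu*u+vv*v);return [xy[0],xy[1],z]
for z in(.2747,.3227):
    cs=[pt(w(e[0]+a,e[1]+b,z)) for a,b in((-.022,-.02),(.022,-.02),(.022,.02),(-.022,.02))]
    for i in range(4): cv2.line(big,cs[i],cs[(i+1)%4],(0,0,255),1)
cv2.line(big,pt([.615,-.2102,.055]),pt([.615,-.2102,.21]),(0,255,0),1)
cv2.imwrite('pics/ov6.png',big)
```

```text
face v -0.15287187746015604 u range [0.61615726 0.61646383 0.65997371 0.6605487 ] 0.6149431465974095 0.6615668409416541 270
face angle -8.892751417765968
rod side [ 0.63902706 -0.13235231]
rod used [ 0.63649559 -0.13146257]
wrist [ 0.634833   -0.13106784]
eye by TCP [ 0.63624375 -0.13298316]
```

View pics/ov6.png

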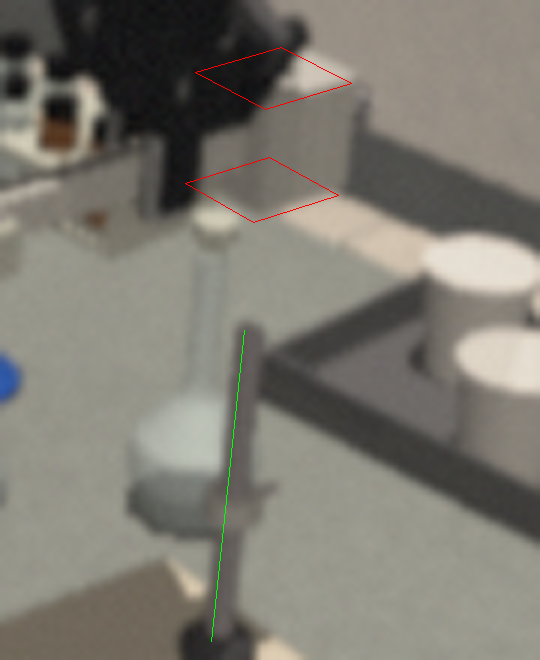

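The side overlay offsets the rod and the collar by the same amount, so relative to each other they agree to within 1 mm. The bar is also within 0.5 mm of the base's centre line. Now lowering to about 3 cm clear.

Call:
{"api": "drive_tool", "payload": {
  "commands": [
    [[0, -0.5, 0.2, 4, 0, 0, 0], [0, -0.5, 0.2, 12, 0, 0, 0], [0, -0.5, 0.2, 22, 0, 0, 0], [0, -0.5, 0.2, 30, 0, 0, 0], [0, -0.5, 0.2, 34, 0, 0, 0], [0, -0.5, 0.2, 34, 0, 0, 0], [0, -0.5, 0.2, 34, 0, 0, 0], [0, -0.5, 0.2, 34, 0, 0, 0]]
  ]
}}

```text
clock: 11.58
ee_pos: [0.5557, -0.2044, 0.2472]
eef_rot: [-180.0, 0.0, 172.8]
ft_force: [0.7, -0.1, -3.5]
opening: 0.154
```

Run:
```python
from h import *
plan([.5555,-.2024,.246],172.8)
s=read_state();im,d=grab_frame('wrist');save('w7.png',im);W=world('wrist',d,s);Z=W[...,2]
for r in range(100,236,45):
    c=np.where(abs(Z[r,225:285]-.273)<.008)[0]+225; print('bar',W[r,c].mean(0).round(4))
print('head top',np.nanmedian(Z[72:86,190:230]),np.nanmedian(Z[72:86,280:320]))
im,d=grab_frame('side');S=world('side',d);save('s7.png',cv2.resize(im[120:310,210:400],None,fx=3.9,fy=3.1,interpolation=cv2.INTER_CUBIC))
th=np.radians(-7.2);u=np.array([np.cos(th),np.sin(th)]);v=np.array([-u[1],u[0]])
k=(S[...,2]>.244)&(S[...,2]<.286)&(abs(S[...,0]-.615)<.04)&(abs(S[...,1]+.21)<.04)
P=S[k];q=P[:,:2]@np.c_[u,v];f=np.abs(q[:,1]-np.median(q[:,1]))<.006
print('eye side',np.mean(np.percentile(q[f,0],[2,98])),np.median(q[f,1])+.02)
k=(abs(S[...,0]-.617)<.03)&(abs(S[...,1]+.212)<.03);z=np.sort(S[...,2][k]);z=z[(z>.19)&(z<.26)];i=np.argmax(np.diff(z));print('gap',z[i],z[i+1])
from scipy.optimize import least_squares
P=S.reshape(-1,3);k=(abs(P[:,0]-.614)<.02)&(abs(P[:,1]+.211)<.02)&(P[:,2]>.14)&(P[:,2]<.207);P=P[k]
r=least_squares(lambda t:np.hypot(P[:,0]-t[0],P[:,1]-t[1])-.006,[.615,-.21],loss='soft_l1',f_scale=.001).x;print('rod side',r@np.c_[u,v])
```

```text
t 11.575 pos [ 0.5557 -0.2044  0.2472] rot [-1.7999e+02  5.0000e-02  1.7280e+02] F [ 0.7 -0.1 -3.5] M [-0.04  0.02  0.02] op 0.154 q [ 17.  29.   1.  90.  -1.  60. 101.]
shift mm [0.5 2.  1.2] turn [-0.01  0.05 -0.  ]
bar [ 0.4756 -0.1947  0.2742]
bar [ 0.492  -0.1968  0.2741]
bar [ 0.51   -0.1991  0.2742]
bar [ 0.53   -0.2016  0.2739]
head top 0.2755056464670812 0.27558895906428016
eye side 0.6390019438692717 -0.13263260373124658
gap 0.21338101785939695 0.2421430323424168
rod side [ 0.63900893 -0.13249432]
```

View pics/s7.png

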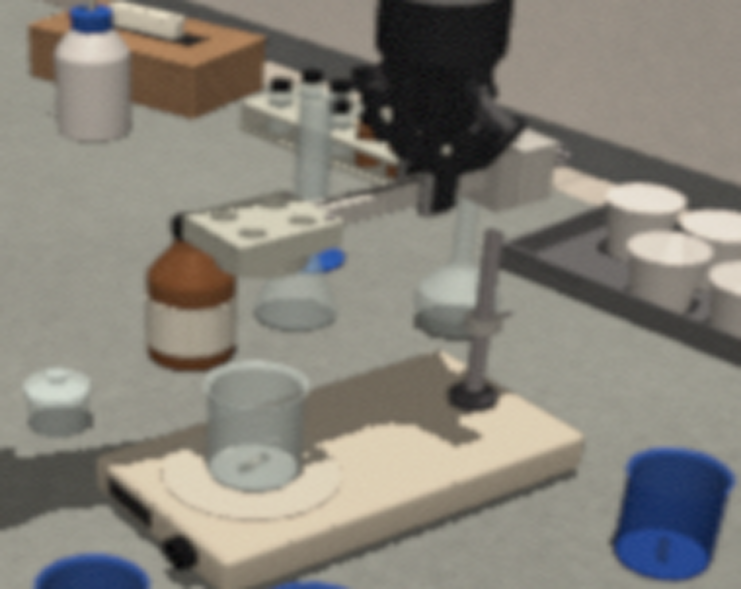

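View pics/w7.png

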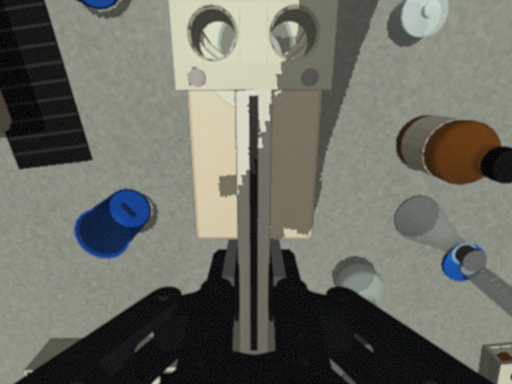

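Run:
```python
from h import *
s=read_state();print(s['clock'],s['ee_pos'],np.abs(s['qvel']).max(),s['ft_force'],s['opening'])
print(hand_in())
```

```text
11.675 [ 0.55563915 -0.20436345  0.24711225] 0.11276346308098287 [-1.42055328e-04  4.89881516e-01 -4.08343737e+00] 0.15354902011122115
the job is handed in; nothing more can be done
None
```

I picked the electrode arm up by its balance point, carried it level over the other glassware and am holding it above the stand. The job was handed in at 11.7 s, with the arm still gripped at a 60 N squeeze.

Last checks:
- **Eye over the rod:** the side camera puts the eye within 0.2 mm of the rod's axis. The bar was within about 0.5 mm of the stand's centre line, measured by the wrist camera just before the last lowering.
- **Clearance:** the gap from the rod tip to the collar is about 3 cm. It came out at 29 mm from the side camera and 31 mm from the tool pose.
- **Level:** the bar's top reads 274 mm along the stretch the wrist camera sees, and the head's top 275.5 mm. The direction of the bar matches the stand's to about 0.1°.
- **Head and surroundings:** the head is out over the beaker. The bottles and flasks in the side and wrist views look undisturbed. The force on the wrist was only the arm's weight, about 4 N.

**Disagreement:** an earlier wrist-camera fix on the rod tip differed from the side camera by 2–4 mm. The same wrist picture also placed the stand's edge about 3 mm off compared with a later one. I put the difference down to an error in that picture's pose and relied on the side camera and the centre line.

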